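# Drop a three-part kit through a spring-gate hopper

### The job

Load the gold cap, the red eraser and the small foam block into the open top of the kitting hopper while its gate is shut. Then pull the hopper's orange handle out against its spring until the yellow pointer stands beside the red mark, so that all three parts drop into the carton below, and finish while still holding the handle there: do not let go, the spring would pull the gate shut. Leave the blue tape roll, the marker pen and the screwdriver where they are.

Things in the scene. Friction and masses are not known exactly. Their poses are not given: they have to be found in the camera images.
- hopper: Grey kitting hopper, fixed to the bench. Origin on the bench under the middle of its throat, z up, x away from the gate handle (the gate pulls out along -x). Open-topped box, inside x -40..40 and y -45..45 mm, walls 4, rim 134 mm above the bench; its floor is the gate, top at 78 mm. Two rails (36 wide, tops at 82 mm, at y = +68 and -68 mm) reach out to x = -190 mm, on legs at x = -180.
- hopper_mouth (a point): Centre of the hopper's open mouth, at rim height (134 mm above the bench). Axes as the hopper's. Between robot and hopper stands a fixed tape feeder with a tall upright reel; carry things over or round it.
- gate: Flat steel sliding gate (98 mm wide, 6 thick), the hopper's floor, with orange handle and yellow pointer. Origin and axes as the hopper's while shut; travels along the hopper's -x, 0 to 120 mm (hard stop). A spring pulls it shut by itself: 3.5 N when shut, 0.7 N more per cm, 10 to 11 N at the mark, plus 0.4 N friction. Throat fully open from 83 mm of pull.
- gate_handle (a point): Middle of the orange bow handle's top bar: round bar 12 mm thick, along the hopper's y, posts at its ends 56 mm apart (centre lines), 124 mm above the bench, 40 mm free height below the bar, 115 mm out (-x) from the hopper's middle while shut. Moves with the gate.
- gate_pointer (a point): Tip of the yellow pointer that is fixed to the gate, at x = -65 mm, y = -65 mm, 85 mm high in the hopper's frame while shut. It moves with the gate, over the rail on the hopper's -y side.
- mark_line (a point): Red mark clip (6 mm wide along the rail): middle of its edge facing the pointer's tip, 85 mm high on the hopper's -y rail. Fixed, at a place that differs from job to job, 90 to 106 mm of gate travel from the shut pointer. Axes as the hopper's: the pointer's x in this frame is positive before the mark, 0 at it.
- carton: Open tan carton, outside 118 mm along its x by 150 mm along its y, 56 mm high, walls 2 mm, loose, standing on the bench under the hopper. Origin at the centre of its underside, axes as the hopper's.
- cap: Gold round cap, 30 mm in diameter, 15 mm high, lying on the bench. Origin at the centre of its underside, z up.
- eraser: Eraser in a red sleeve, 16 mm along its x by 36 mm along its y, 11 mm high, lying on the bench. Origin at the centre of its underside, z up.
- foam: Small firm block, tan and white, 19 mm along its x by 26 mm along its y, 14 mm high, lying on the bench. Origin at the centre of its underside, z up.
- tape_roll_blue: Blue tape roll, 72 mm in diameter, 19 mm high, lying flat; to be left alone. Origin at the centre of its underside.
- marker_pen: White marker pen with a black cap, 133 mm long along its y, 13 mm thick; to be left alone. Origin at the centre of its underside. Beside it, to the robot's right, a fixed bench vice 80 mm high stands at about x 0.52, y -0.25 m.
- screwdriver: Screwdriver with a yellow handle, 163 mm long along its y, handle 24 mm thick; to be left alone. Origin at the centre of its underside.

How it is judged:
On the way:
1. the gold cap, the red eraser and the foam block all lie in the hopper, let go, with the gate shut (within 8 mm) (x of gate in the frame of hopper above -0.008 m and x of cap in the frame of hopper between -0.042 and 0.042 m and y of cap in the frame of hopper between -0.047 and 0.047 m and z of cap in the frame of hopper between 0.07 and 0.13 m and contact force between the fingers and cap below 0.1 N and x of eraser in the frame of hopper between -0.042 and 0.042 m and y of eraser in the frame of hopper between -0.047 and 0.047 m and z of eraser in the frame of hopper between 0.07 and 0.13 m and contact force between the fingers and eraser below 0.1 N and x of foam in the frame of hopper between -0.042 and 0.042 m and y of foam in the frame of hopper between -0.047 and 0.047 m and z of foam in the frame of hopper between 0.07 and 0.13 m and contact force between the fingers and foam below 0.1 N), for 0.2 s.
At the end, for the whole second after the job is handed in: the gripper still holds the gate by contact (over 3 N on it) with the pointer within 5 mm of the red mark and the gate at rest; cap, eraser and foam block all lie at rest in the carton, and the carton stands upright within 20 mm of where it was (x of gate_pointer in the frame of mark_line between -0.005 and 0.005 m and contact force between the fingers and gate above 3 N and linear speed of gate below 0.01 m/s and distance of carton from where it was at the start of the episode below 0.02 m and angle between carton's own z axis and vertical below 0.1 rad and x of cap in the frame of carton between -0.058 and 0.058 m and y of cap in the frame of carton between -0.074 and 0.074 m and z of cap in the frame of carton between -0.005 and 0.05 m and linear speed of each of cap, eraser, foam below 0.03 m/s and x of eraser in the frame of carton between -0.058 and 0.058 m and y of eraser in the frame of carton between -0.074 and 0.074 m and z of eraser in the frame of carton between -0.005 and 0.05 m and x of foam in the frame of carton between -0.058 and 0.058 m and y of foam in the frame of carton between -0.074 and 0.074 m and z of foam in the frame of carton between -0.005 and 0.05 m); the arm keeps its last pose, push and grip.
It fails at once if the blue tape roll is moved by more than 30 mm (distance of tape_roll_blue from where it was at the start of the episode above 0.03 m).
It fails at once if the marker pen is moved by more than 30 mm (distance of marker_pen from where it was at the start of the episode above 0.03 m).
It fails at once if the screwdriver is moved by more than 30 mm (distance of screwdriver from where it was at the start of the episode above 0.03 m).
It also fails if it takes over 72 s, if anything falls off the work surface, if the arm or the gripper's body presses on something with over 40 N, if the wrist force passes 120 N, or if a joint passes its speed limit or range.

### The arm

A 6-joint arm with a two-finger parallel gripper is mounted at the origin on a cart in front of the work surface, level with it; the furniture and walls round the work are solid. World frame = base frame: x ahead of the robot, y to its left, z up, the work surface at z = 0. Lengths are in m, angles in rad, forces in N, time in s.
With the tool pointing down it reaches from about 0.425 to 0.95 m from the base axis. Payload 3.5 kg.
Tool frame: the origin (TCP) lies midway between the tips of the shut fingers; the grasp point (between the pads) lies 19 mm behind it; x points along the fingers, z is the direction in which the jaws open and shut, and the axes are right-handed (so a half turn about x gives the same grasp; the last joint's range is limited). The gripper opens to 85 mm and grips with 20 to 120 N. Pads are 22 mm wide; open, the fingers measure 114 mm over their backs; the gripper's body (76 mm by 85 mm) begins 54 mm behind the grasp point. The pads swing forward as they close: fully open they stand 13 mm farther back than shut.
Start: joints at [-1.332, 0.286, 1.577, -0, 1.279, -0.15], TCP at [0.256, -0.625, 0.231] pointing down, gripper open.
Joint ranges: [-2.77, 2.77], [-0.9, 2.22], [0.21, 2.48], [-1.53, 4.67], [0.24, 2.81], [-2.84, 2.84]. Speed limits (rad/s): [2.79, 2.79, 3.14, 3.14, 3.14, 3.14].

### API

Orientations are given as a unit quaternion [x, y, z, w].
In Python, from plant import readout, eyes, ctrl gives the robot as it stands.
- The arm moves only by the tool move_arm, never from a script. Its argument "commands" is a list of rows, each a list of 7 numbers: the turn, a rotation vector about the world's x, y, z in rad, then the shift along the world's x, y, z in mm, then the closure in counts, from 0 (fully open) to 255 (shut). A call has 1 to 12 rows; each row is the pose to reach, as a shift and turn from the pose measured when the call began; what a row does not reach only later rows make up. A row lasts 1/10 s, in which the tool goes at most 50 mm and 8.59 degrees, less where a joint would pass 70% of its speed; a pose out of reach is approached as far as the arm can. A call with a gripper value outside its range is refused whole. The fingers move at their own pace and stop on an object; "newtons" is the grip in N (left out, the last holds). Time passes only in rows, so rows that repeat a pose let the fingers close. It gives the time, the measured TCP pose, the force and the opening at its end, in the units of the state.
- readout.get_state(): the state, without advancing time (a new reading comes with each control period).
- eyes.read_camera(name): name is "scene" or "top"; returns a dict with "color" (420x560x3 uint8, red, green, blue), "depth" (420x560 float32, m along the optical axis (not along the pixel's ray), 0 where there is no reading), "K" (3x3 intrinsics, pixels), "eye" and "attitude" of the camera in the world. Camera axes: x right, y down, z forward; pixel columns grow to the right and rows downward; lengths in m; the calibration is good to about 2 mm. A picture is of the moment at which its call begins.
- ctrl.sign_off(): hands the job in, once; it reports no verdict.
The state is a dict: "time": time; "qpos": joint angles; "dq": joint speeds; "joint_efforts": joint torques, N m; "eef_pos": TCP position; "tcp_rot": TCP orientation; "contact_force": force on the tool from outside, world axes, zero at the start; "wrist_torque": the same for the moment, N m; "opening": opening from 0.0 (shut) to 1.0 (fully open).
Only numpy, scipy, OpenCV 4.12 (cv2) and the standard library are available. Lean on these libraries where they do the work, as an engineer would, in place of code of your own. Each camera call takes 0.05 s, during which the arm holds its last target.

## Working session

There is one attempt and no reset: what is moved stays moved. The work goes in short steps, Python scripts to look and compute and a tool call to move; the robot and the scene stay as the last step left them, time stands still between calls to the robot, and variables do not carry over. Pictures are saved under pics/ and viewed, and the job is handed in when it is done.

Besides the shell and the picture viewer there is one more tool, called after "Request:" in YAML: its name, and indented under it one key for each argument. move_arm: Moves the arm, as the interface text tells. Its arguments: {"type":"object","properties":{"commands":{"type":"array"},"newtons":{"type":"number"}},"required":["commands"]}

```bash
ls; mkdir -p pics
cat > h.py <<'E'
import numpy as np,cv2
from scipy.spatial.transform import Rotation as R
from plant import readout, eyes, ctrl
def cam(n):
    d=eyes.read_camera(n); return d
def save(d,f): cv2.imwrite('pics/'+f,cv2.cvtColor(d['color'],cv2.COLOR_RGB2BGR))
E
python3 - <<'E'
from h import *
print(readout.get_state())
for n in ['scene','top']:
    d=cam(n); save(d,n+'0.png'); print(n,d['K'],d['eye'],d['attitude'])
    np.savez('pics/'+n+'0.npz',**d)
E
```

```text
pics
{'time': 0.0, 'qpos': array([-1.33203493e+00,  2.87173734e-01,  1.57815801e+00, -3.64197344e-05,
        1.27860558e+00, -1.49974283e-01]), 'dq': array([-0.00081407,  0.00090263,  0.00122184,  0.00320454,  0.00366071,
        0.00147474]), 'joint_efforts': array([ 7.83209234e-04, -4.05972326e+01, -2.92629361e+01, -6.27047666e-05,
        5.78678344e-03, -8.12426691e-06]), 'eef_pos': array([ 0.25571712, -0.6239829 ,  0.22995208]), 'tcp_rot': array([ 0.39455895,  0.58777974, -0.39345798,  0.58653989]), 'contact_force': array([ 0.20190358, -0.18993244,  0.46345416]), 'wrist_torque': array([ 0.02821656, -0.01859734, -0.04856619]), 'opening': 1.0026258060921343}
scene [[535.31338684   0.         282.54167875]
 [  0.         535.31338684 206.34754609]
 [  0.           0.           1.        ]] [-0.15148167  0.67594778  1.2590677 ] [-0.33953195  0.87159546 -0.32658956  0.13556793]
top [[387.52040387   0.         280.3931823 ]
 [  0.         387.52040387 217.88124331]
 [  0.           0.           1.        ]] [ 0.37345709 -0.05437252  0.99490324] [-0.68917851  0.7168873  -0.07454846  0.07448562]
```

View pics/scene0.png

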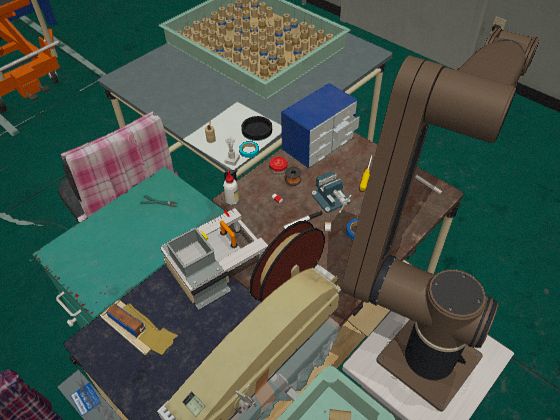

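View pics/top0.png

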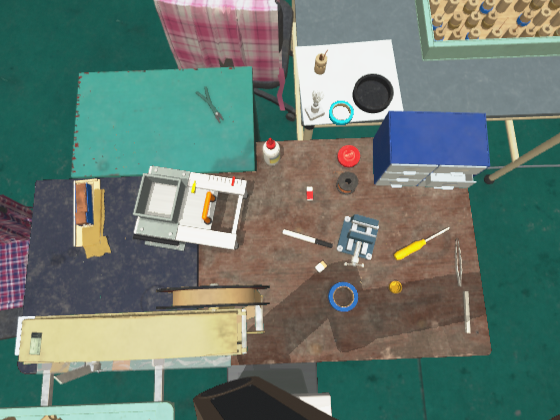

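The top view shows the hopper near (165,205) with its handle toward image right. The red eraser is near (310,193), the foam near (321,266) and the gold cap near (397,287). Next I'll zoom in and measure.

Run:
```python
import numpy as np,cv2
d=np.load('pics/top0.npz'); im=cv2.cvtColor(d['color'],cv2.COLOR_RGB2BGR)
cv2.imwrite('pics/hop_zoom.png',cv2.resize(im[150:270,120:270],None,fx=5,fy=5,interpolation=cv2.INTER_CUBIC))
cv2.imwrite('pics/parts_zoom.png',cv2.resize(im[150:330,260:460],None,fx=3.3,fy=3.3,interpolation=cv2.INTER_CUBIC))
d=np.load('pics/scene0.npz'); im=cv2.cvtColor(d['color'],cv2.COLOR_RGB2BGR)
cv2.imwrite('pics/sc_zoom.png',cv2.resize(im[150:310,150:350],None,fx=3.6,fy=3.6,interpolation=cv2.INTER_CUBIC))
```

```text
(no output)
```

View pics/hop_zoom.png

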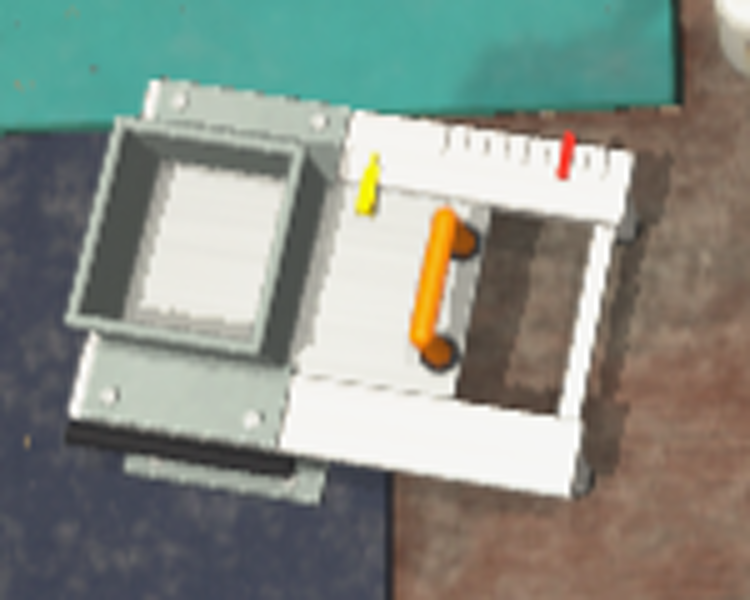

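View pics/parts_zoom.png

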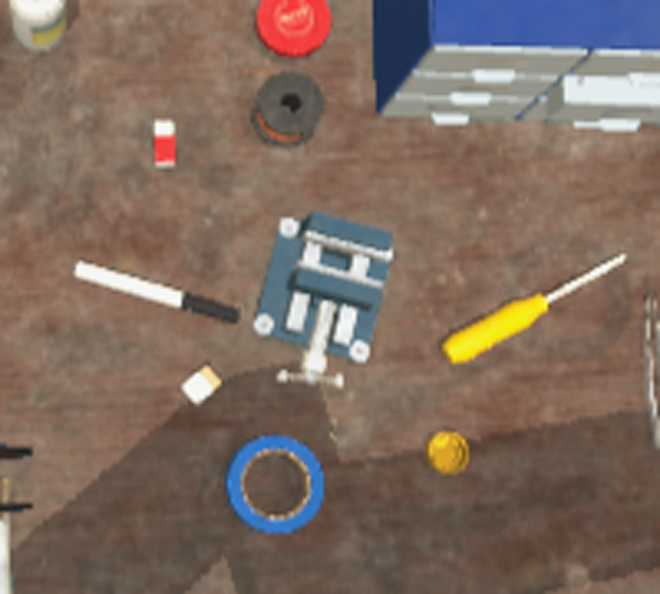

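View pics/sc_zoom.png

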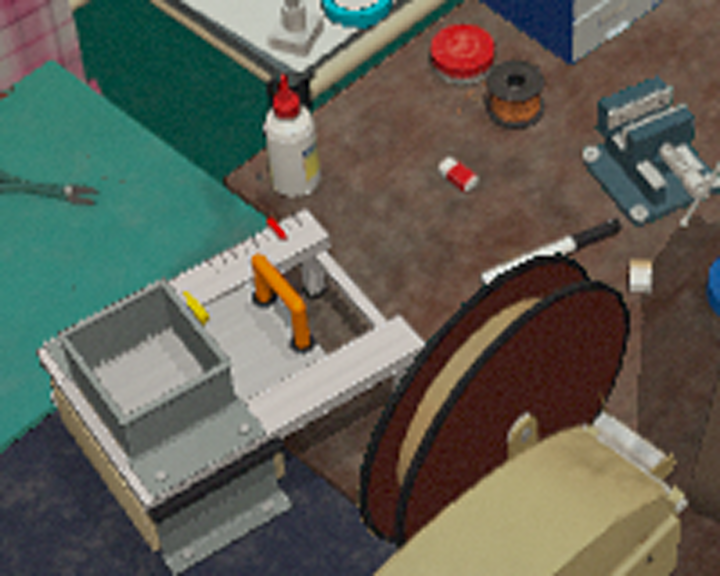

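```bash
cat >> h.py <<'E'
def ray(d,uv,z):
    uv=np.atleast_2d(np.asarray(uv,float)); K=d['K']
    v=np.c_[(uv[:,0]-K[0,2])/K[0,0],(uv[:,1]-K[1,2])/K[1,1],np.ones(len(uv))]
    v=R.from_quat(d['attitude']).apply(v); e=np.asarray(d['eye'])
    return e+v*((z-e[2])/v[:,2])[:,None]
def cloud(d):
    K=d['K'];h,w=d['depth'].shape;u,v=np.meshgrid(np.arange(w),np.arange(h));D=d['depth']
    P=np.stack([(u-K[0,2])/K[0,0]*D,(v-K[1,2])/K[1,1]*D,D],-1)
    return R.from_quat(d['attitude']).apply(P.reshape(-1,3)).reshape(h,w,3)+np.asarray(d['eye'])
def blobs(d,lo,hi,roi,mn=6):
    hsv=cv2.cvtColor(d['color'],cv2.COLOR_RGB2HSV); m=cv2.inRange(hsv,lo,hi)
    k=np.zeros_like(m);x0,y0,x1,y1=roi;k[y0:y1,x0:x1]=m[y0:y1,x0:x1]
    n,l,s,c=cv2.connectedComponentsWithStats(k)
    return [(s[i,4],c[i],np.argwhere(l==i)[:,::-1]) for i in range(1,n) if s[i,4]>=mn]
E
python3 - <<'E'
from h import *
np.set_printoptions(precision=4,suppress=True)
D={n:dict(np.load(f'pics/{n}0.npz')) for n in('top','scene')}
t=D['top'];C=cloud(t)
print('bench z',np.median(C[300:330,300:330,2]),C[230,290])
def show(nm,d,lo,hi,roi,z,mn=6):
    for a,c,p in blobs(d,lo,hi,roi,mn):
        P=ray(d,p,z); r=cv2.minAreaRect((ray(d,p,z)[:,:2]*1000).astype(np.float32))
        print(nm,a,c,ray(d,c,z)[0],'rect',r,'zdepth',np.median(cloud(d)[p[:,1],p[:,0],2]))
show('cap',t,(15,120,90),(35,255,255),(385,275,410,300),.015)
show('eraser red',t,(0,150,100),(8,255,255),(295,180,325,205),.011)
show('eraser all',t,(0,0,150),(179,255,255),(300,180,320,205),.011)
show('foam',t,(0,0,130),(179,255,255),(310,255,332,278),.014)
show('tape',t,(100,120,80),(120,255,255),(320,270,370,320),.019)
show('handle',t,(5,180,120),(18,255,255),(195,180,225,230),.13)
show('pointer',t,(24,150,120),(35,255,255),(185,175,205,200),.085)
show('mark',t,(0,150,100),(8,255,255),(225,170,245,190),.085)
s=D['scene']
show('s handle',s,(5,180,120),(18,255,255),(200,200,245,260),.13)
show('s pointer',s,(24,150,120),(35,255,255),(195,225,215,245),.085)
show('s mark',s,(0,150,100),(8,255,255),(220,205,235,220),.085)
show('s eraser',s,(0,150,100),(8,255,255),(265,190,290,210),.011)
# reel height
print('reel', C[285:307,170:270].reshape(-1,3)[C[285:307,170:270,2].ravel()>0.1].min(0),C[285:307,170:270].reshape(-1,3)[C[285:307,170:270,2].ravel()>0.1].max(0))
S=cloud(s);q=S[240:305,245:330].reshape(-1,3);q=q[q[:,2]>.15];print(q.min(0),q.max(0))
# rim corners in hop zoom (px = 120+x/5,150+y/5)
c=np.array([[115,118],[307,148],[262,358],[68,325]])/5+[120,150]-.4
P=ray(t,c,.134);print(P,P.mean(0),np.linalg.norm(P-np.roll(P,1,0),axis=1))
E
```

```text
bench z -6.133330086488531e-05 [ 0.5533 -0.0824  0.0007]
cap 146 [395.1301 286.7329] [ 0.397 -0.337  0.015] rect ((397.5694885253906, -336.79827880859375), (29.817123413085938, 32.08269500732422), 84.40885162353516) zdepth 0.0034335550467460285
eraser red 40 [309.45  194.675] [ 0.6436 -0.1374  0.011 ] rect ((644.1233520507812, -137.56716918945312), (13.169817924499512, 19.249866485595703), 86.9425277709961) zdepth 0.010701049642750649
eraser all 12 [300.3333 183.1667] [ 0.6761 -0.115   0.011 ] rect ((675.1861572265625, -115.41410064697266), (2.649461507797241, 19.313650131225586), 87.15922546386719) zdepth -0.0005776905537590582
eraser all 94 [309.2872 192.9149] [ 0.6484 -0.1372  0.011 ] rect ((648.3165283203125, -136.492919921875), (15.839624404907227, 38.34954833984375), 86.97349548339844) zdepth 0.01033524338083236
foam 266 [318.4812 262.4549] [ 0.4648 -0.1502  0.014 ] rect ((459.5783996582031, -155.15118408203125), (53.96809005737305, 47.79251480102539), 87.73971557617188) zdepth 0.0008747417112788258
tape 322 [342.3975 296.3789] [ 0.3786 -0.2037  0.019 ] rect ((378.6823120117187
[... 972 characters left out ...]
 33.28116226196289), 74.66598510742188) zdepth 0.08421085947589524
s mark 12 [226.1667 212.5833] [0.6706 0.0562 0.085 ] rect ((670.3521118164062, 56.19679260253906), (4.8807454109191895, 21.656963348388672), 75.3152084350586) zdepth 0.08596367465135146
s eraser 21 [277.0476 198.381 ] [ 0.6465 -0.1312  0.011 ] rect ((646.4302978515625, -131.57569885253906), (17.964853286743164, 22.247602462768555), 6.189484596252441) zdepth 0.009690875935750132
reel [ 0.3682 -0.0544  0.1005] [0.4088 0.1962 0.9949]
[-0.1515 -0.0127  0.15  ] [0.4123 0.6759 1.2591]
[[0.6773 0.259  0.134 ]
 [0.659  0.1692 0.134 ]
 [0.5601 0.1881 0.134 ]
 [0.579  0.2769 0.134 ]] [0.6188 0.2233 0.134 ] [0.0999 0.0917 0.1008 0.0908]
```

Run:
```python
from h import *
np.set_printoptions(precision=4,suppress=True)
D={n:dict(np.load(f'pics/{n}0.npz')) for n in('top','scene')}
t=D['top'];C=cloud(t)
z5=lambda *p:np.array(p)/5+[120,150]-.4
print('handle ends',ray(t,z5([445,218],[424,335]),.127), ray(t,z5([434,277]),.127))
print('pointer tip',ray(t,z5([375,155]),.085),'mark mid/edge',ray(t,z5([566,155],[559,155]),.085))
print('rail corners',ray(t,z5([350,112],[633,152],[577,497],[283,447]),.082))
# foam: bright/tan in tight roi
hsv=cv2.cvtColor(t['color'],cv2.COLOR_RGB2HSV)
zz=C[...,2];m=((zz>.006)&(zz<.03)).astype(np.uint8)
for nm,(x0,y0,x1,y1),zt in [('foam',(312,256,330,276),.014),('cap',(385,275,410,300),.015),('eraser',(300,180,320,206),.011)]:
    k=np.argwhere(m[y0:y1,x0:x1])[:,::-1]+[x0,y0]
    P=ray(t,k,zt);print(nm,len(k),P.mean(0),cv2.minAreaRect((P[:,:2]*1000).astype(np.float32)))
x0,y0,x1,y1=312,258,328,276
print(t['color'][y0:y1,x0:x1].astype(int).sum(2))
cap=blobs(t,(15,160,90),(35,255,255),(385,275,410,300));print([(a,c) for a,c,_ in cap])
for a,c,_ in blobs(D['scene'],(0,0,170),(60,120,255),(318,215,335,240)): print('scene foam',a,c,ray(D['scene'],c,.010))
q=C[235:300,:][..., :][:,335:385].reshape(-1,3);q=q[q[:,2]>.03];print('vice',q.min(0),q.max(0))
s=cloud(D['scene'])[215:300,245:330].reshape(-1,3);s=s[(s[:,2]>.05)&(s[:,2]<.6)];print('reel',np.percentile(s,[1,50,99],axis=0))
s0=readout.get_state();print(R.from_quat(s0['tcp_rot']).as_matrix())
```

```text
handle ends [[0.6247 0.1063 0.127 ]
 [0.5694 0.116  0.127 ]] [[0.5967 0.1114 0.127 ]]
pointer tip [[0.6703 0.1484 0.085 ]] mark mid/edge [[0.6666 0.0547 0.085 ]
 [0.6667 0.0582 0.085 ]]
rail corners [[0.6941 0.1617 0.082 ]
 [0.6678 0.0221 0.082 ]
 [0.498  0.0521 0.082 ]
 [0.5275 0.1919 0.082 ]]
foam 78 [ 0.4564 -0.155   0.014 ] ((456.9663391113281, -154.8610382080078), (17.594743728637695, 25.235990524291992), 41.979881286621094)
cap 57 [ 0.3981 -0.337   0.015 ] ((397.62408447265625, -336.8735656738281), (30.441892623901367, 26.97357749938965), 87.75518035888672)
eraser 83 [ 0.6494 -0.1378  0.011 ] ((649.599609375, -137.87451171875), (13.19944953918457, 35.64535903930664), 86.94249725341797)
[[321 330 341 346 347 344 337 338 347 350 343 344 348 341 335 340]
 [326 331 339 345 351 343 339 338 346 344 293 305 360 353 343 342]
 [321 318 322 323 325 332 335 333 329 295 323 266 363 353 339 328]
 [315 311 314 313 309 313 315 321 286 424 564 484 319 356 347 326]
 [328 329 331 333 326 322 274 317 459 596 628 602 416 306 346 327]
 [341 349 352 349 337 317 415 695 707 629 629 625 580 394 285 31
[... 442 characters left out ...]
 691 447 260 246 249 250 257]
 [301 324 316 326 325 297 564 690 596 423 240 235 246 251 252 259]
 [308 329 305 279 285 238 273 414 380 241 239 247 256 261 263 261]
 [321 319 270 248 249 244 236 253 247 247 245 254 260 268 269 254]
 [300 258 239 248 232 223 228 232 237 241 244 249 254 267 268 248]
 [241 207 221 231 219 209 208 213 224 229 232 235 247 261 261 248]]
[(np.int32(132), array([394.9924, 286.553 ]))]
scene foam 36 [327.4722 225.5556] [[ 0.4587 -0.1533  0.01  ]]
vice [ 0.3735 -0.2852  0.0304] [ 0.5266 -0.0544  0.9949]
reel [[ 0.27   -0.0133  0.0542]
 [ 0.3716  0.1082  0.1514]
 [ 0.5615  0.2132  0.2538]]
[[-0.0005  0.9254  0.379 ]
 [ 0.0021  0.379  -0.9254]
 [-1.      0.0003 -0.0022]]
```

Cap is at (0.397, -0.337), foam at (0.457, -0.155) with its short side at 42°, and eraser at (0.649, -0.138). The hopper centre is at (0.619, 0.223) with its x axis at about 79–80°. Sizes and heights match the given ones. First, the cap.

Request:
move_arm:
  commands:
    - [0,0,0,141,287,-150,100]
    - [0,0,0,141,287,-150,100]
    - [0,0,0,141,287,-150,100]
    - [0,0,0,141,287,-150,100]
    - [0,0,0,141,287,-150,100]
    - [0,0,0,141,287,-150,100]
    - [0,0,0,141,287,-150,100]
    - [0,0,0,141,287,-150,100]
    - [0,0,0,141,287,-150,100]
    - [0,0,0,141,287,-150,100]
  newtons: 30

```text
time: 1.1
eef_pos: [0.397, -0.3384, 0.0809]
tcp_rot: [0.394, 0.587, -0.394, 0.587]
contact_force: [-0.2, -0.1, 0.3]
opening: 0.605
```

Request:
move_arm:
  commands:
    - [0,0,0,0,1,-45,100]
    - [0,0,0,0,1,-77,100]
    - [0,0,0,0,1,-77,100]
    - [0,0,0,0,1,-77,255]
    - [0,0,0,0,1,-77,255]
    - [0,0,0,0,1,-77,255]
    - [0,0,0,0,1,-77,255]
    - [0,0,0,0,1,-40,255]
    - [0,0,0,0,1,20,255]
    - [0,0,0,0,1,60,255]
    - [0,0,0,0,1,60,255]

```text
time: 2.2
eef_pos: [0.4008, -0.3417, 0.1504]
tcp_rot: [0.392, 0.581, -0.396, 0.593]
contact_force: [0.9, -0.7, 0.1]
opening: 0.331
```

Request:
move_arm:
  commands:
    - [0,0,0.15,10,10,50,255]
    - [0,0,0.3,30,40,90,255]
    - [0,0,0.45,60,80,120,255]
    - [0,0,0.6,90,120,130,255]
    - [0,0,0.75,120,160,130,255]
    - [0,0,0.9,140,205,130,255]
    - [0,0,0.99,160,250,130,255]
    - [0,0,0.99,180,295,130,255]
    - [0,0,0.99,195,340,130,255]
    - [0,0,0.99,205,385,130,255]
    - [0,0,0.99,212,430,130,255]
    - [0,0,0.99,218,475,130,255]

```text
time: 3.4
eef_pos: [0.6186, 0.1338, 0.2804]
tcp_rot: [0.069, 0.698, -0.066, 0.71]
contact_force: [0.9, -1.6, 0.0]
opening: 0.329
```

Run:
```python
from h import *
d=cam('scene');save(d,'s1.png');s=readout.get_state();print(s['qpos'],s['eef_pos'],R.from_quat(s['tcp_rot']).as_matrix())
```

```text
[0.06171471 0.15354943 1.64343135 0.00760002 1.3256065  0.24615332] [0.61826514 0.14113853 0.28037507] [[ 0.01851961  0.18502968  0.98255842]
 [ 0.00853109  0.98266194 -0.18520998]
 [-0.9997921   0.01181231  0.01662001]]
```

View pics/s1.png

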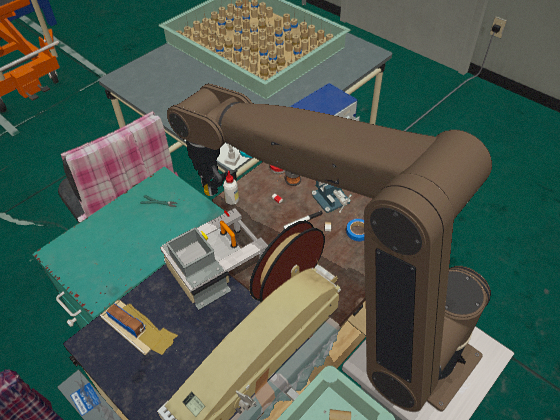

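Request:
move_arm:
  commands:
    - [0,0,0,0,45,0,255]
    - [0,0,0,0,82,0,255]
    - [0,0,0,0,82,0,255]
    - [0,0,0,0,82,-50,255]
    - [0,0,0,0,82,-100,255]
    - [0,0,0,0,82,-100,255]
    - [0,0,0,0,82,-100,255]

```text
time: 4.15
eef_pos: [0.6179, 0.2224, 0.1799]
tcp_rot: [0.069, 0.699, -0.063, 0.709]
contact_force: [1.1, -0.3, 0.4]
opening: 0.326
```

Run:
```python
from h import *
d=cam('scene');cv2.imwrite('pics/s2.png',cv2.resize(cv2.cvtColor(d['color'],cv2.COLOR_RGB2BGR)[80:310,130:350],None,fx=2.6,fy=2.6));s=readout.get_state();print(s['eef_pos'],R.from_quat(s['tcp_rot']).as_matrix())
```

```text
[0.61951832 0.22277668 0.18277569] [[ 0.02150937  0.18554094  0.98240109]
 [ 0.00898875  0.98255282 -0.1857664 ]
 [-0.99972824  0.01282628  0.01946631]]
```

View pics/s2.png

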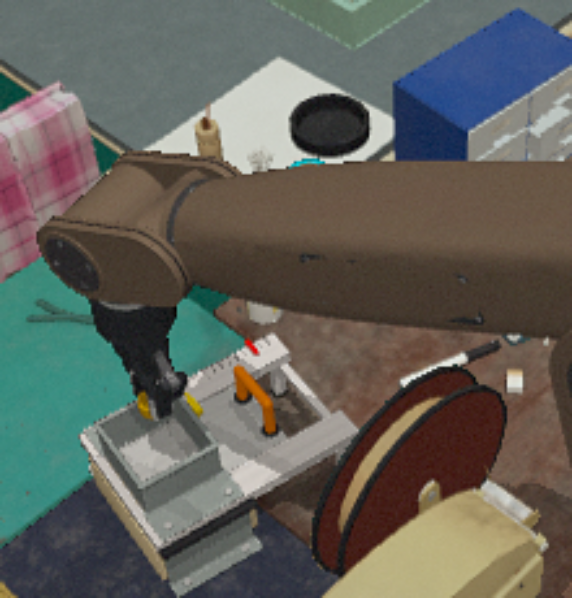

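Request:
move_arm:
  commands:
    - [-0.009,0.02,0,0,0,-35,255]
    - [-0.009,0.02,0,0,0,-66,255]
    - [-0.009,0.02,0,0,0,-66,255]
    - [-0.009,0.02,0,0,0,-66,140]
    - [-0.009,0.02,0,0,0,-66,140]
    - [-0.009,0.02,0,0,0,-66,140]
    - [-0.009,0.02,0,0,0,-30,140]
    - [-0.009,0.02,0,0,0,20,140]
    - [-0.009,0.02,0,0,0,70,140]
    - [-0.009,0.02,0,0,0,120,140]

```text
time: 5.2
eef_pos: [0.6195, 0.2228, 0.3066]
tcp_rot: [0.066, 0.703, -0.066, 0.705]
contact_force: [1.0, 0.9, 0.6]
opening: 0.448
```

Request:
move_arm:
  commands:
    - [0,0,0.15,-10,-45,0,120]
    - [0,0,0.3,-20,-90,0,120]
    - [0,0,0.45,-40,-135,0,120]
    - [0,0,0.6,-60,-180,0,120]
    - [0,0,0.75,-85,-220,-20,120]
    - [0,0,0.9,-110,-260,-40,120]
    - [0,0,0.925,-135,-300,-60,120]
    - [0,0,0.925,-150,-335,-90,120]
    - [0,0,0.925,-162,-365,-125,120]
    - [0,0,0.925,-162,-378,-165,120]
    - [0,0,0.925,-162,-378,-205,120]
    - [0,0,0.925,-162,-378,-226,120]

```text
time: 6.4
eef_pos: [0.456, -0.1553, 0.0786]
tcp_rot: [-0.253, 0.659, 0.256, 0.66]
contact_force: [-1.0, 0.8, 0.4]
opening: 0.528
```

```bash
cat >> h.py <<'E'
def st():
    s=readout.get_state();M=R.from_quat(s['tcp_rot']).as_matrix();a=M[:,0]
    print('t',round(s['time'],2),'pos',s['eef_pos'].round(4),'jawang',np.degrees(np.arctan2(M[1,2],M[0,2])).round(1),'tiltfix',np.cross(a,[0,0,-1]).round(4)[:2],'F',s['contact_force'].round(1),'op',round(s['opening']*85,1),'q',s['qpos'].round(2))
E
python3 - <<'E'
from h import *
d=cam('scene');cv2.imwrite('pics/s3.png',cv2.resize(cv2.cvtColor(d['color'],cv2.COLOR_RGB2BGR)[150:310,150:400],None,fx=3,fy=3));st()
E
```

```text
t 6.45 pos [ 0.4545 -0.1542  0.0761] jawang 42.2 tiltfix [-0.0072 -0.0041] F [-2.8  0.1 -1.7] op 45.2 q [-0.54  0.05  2.16  0.01  0.94 -1.28]
```

View pics/s3.png

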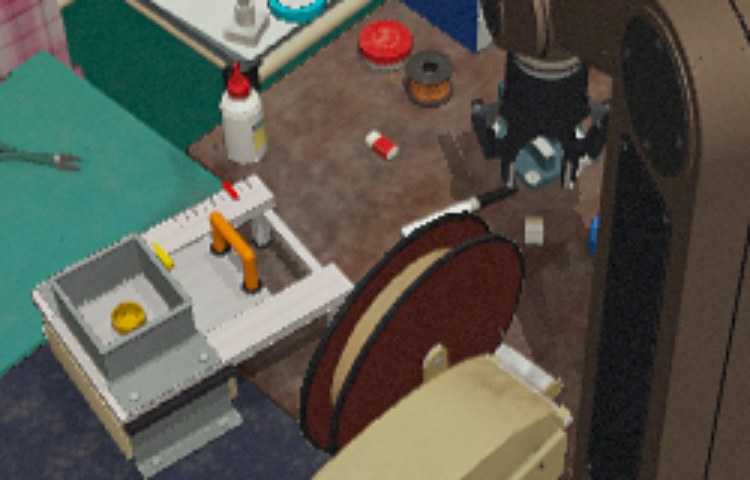

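The cap (128,317) lies in the hopper and the gripper stands over the foam (535,230).

Request:
move_arm:
  commands:
    - [0,0,0,2,-1,0,120]
    - [0,0,0,2,-1,-40,120]
    - [0,0,0,2,-1,-72,120]
    - [0,0,0,2,-1,-72,120]
    - [0,0,0,2,-1,-72,255]
    - [0,0,0,2,-1,-72,255]
    - [0,0,0,2,-1,-72,255]
    - [0,0,0,2,-1,-72,255]
    - [0,0,0,2,-1,-40,255]
    - [0,0,0,2,-1,10,255]
    - [0,0,0,2,-1,60,255]
    - [0,0,0,2,-1,110,255]

```text
time: 7.65
eef_pos: [0.4563, -0.1551, 0.1891]
tcp_rot: [-0.252, 0.66, 0.257, 0.66]
contact_force: [0.9, -0.6, -0.8]
opening: 0.197
```

Run:
```python
from h import *
st()
```

```text
t 7.65 pos [ 0.4563 -0.1551  0.1891] jawang 42.2 tiltfix [-0.0062 -0.0026] F [ 0.9 -0.6 -0.8] op 16.8 q [-0.54 -0.11  2.08  0.    1.18 -1.28]
```

Request:
move_arm:
  commands:
    - [0,0,0.1,10,15,45,255]
    - [0,0,0.2,30,45,80,255]
    - [0,0,0.35,55,85,100,255]
    - [0,0,0.5,85,125,100,255]
    - [0,0,0.645,110,165,100,255]
    - [0,0,0.645,135,205,100,255]
    - [0,0,0.645,150,250,90,255]
    - [0,0,0.645,165,295,75,255]
    - [0,0,0.645,175,335,50,255]
    - [0,0,0.645,178,365,15,255]
    - [0,0,0.645,178,375,-25,255]
    - [0,0,0.645,178,375,-25,255]

```text
time: 8.85
eef_pos: [0.6299, 0.221, 0.1574]
tcp_rot: [-0.447, 0.549, 0.456, 0.54]
contact_force: [-0.9, -0.7, -1.8]
opening: 0.197
```

Run:
```python
from h import *
st()
```

```text
t 8.85 pos [0.6299 0.221  0.1574] jawang 79.3 tiltfix [-0.0012 -0.0183] F [-0.9 -0.7 -1.8] op 16.7 q [ 0.18  0.34  1.64  0.    1.17 -1.2 ]
```

Request:
move_arm:
  commands:
    - [0,-0.015,0,3,0,0,255]
    - [0,-0.015,0,3,0,-20,255]
    - [0,-0.015,0,3,0,-40,255]
    - [0,-0.015,0,3,0,-40,255]
    - [0,-0.015,0,3,0,-40,160]
    - [0,-0.015,0,3,0,-40,160]
    - [0,-0.015,0,3,0,-40,160]
    - [0,-0.015,0,3,0,0,160]
    - [0,-0.015,0,3,0,50,160]
    - [0,-0.015,0,3,0,100,160]

```text
time: 9.85
eef_pos: [0.6326, 0.2209, 0.2594]
tcp_rot: [-0.45, 0.545, 0.452, 0.544]
contact_force: [1.2, 0.2, 0.3]
opening: 0.373
```

Run:
```python
from h import *
st()
```

```text
t 9.85 pos [0.6326 0.2209 0.2594] jawang 79.3 tiltfix [-0.0011 -0.0034] F [1.2 0.2 0.3] op 31.7 q [ 0.18  0.26  1.56  0.    1.33 -1.2 ]
```

Request:
move_arm:
  commands:
    - [0,0,0.14,2,-45,10,120]
    - [0,0,0.14,4,-90,10,120]
    - [0,0,0.14,7,-135,10,120]
    - [0,0,0.14,9,-180,0,120]
    - [0,0,0.14,11,-225,-10,120]
    - [0,0,0.14,14,-270,-30,120]
    - [0,0,0.14,16,-310,-55,120]
    - [0,0,0.14,17,-340,-90,120]
    - [0,0,0.14,17,-359,-130,120]
    - [0,0,0.14,17,-359,-175,120]
    - [0,0,0.14,17,-359,-184,120]

```text
time: 10.95
eef_pos: [0.6457, -0.1377, 0.0696]
tcp_rot: [-0.484, 0.514, 0.492, 0.509]
contact_force: [-0.2, 1.4, -0.4]
opening: 0.529
```

Run:
```python
from h import *
for n in('scene','top'):
    d=cam(n);np.savez('pics/'+n+'4.npz',**d)
    if n=='scene':cv2.imwrite('pics/s4.png',cv2.resize(cv2.cvtColor(d['color'],cv2.COLOR_RGB2BGR)[150:310,150:400],None,fx=3,fy=3))
    else: cv2.imwrite('pics/t4.png',cv2.resize(cv2.cvtColor(d['color'],cv2.COLOR_RGB2BGR)[140:290,120:350],None,fx=3,fy=3))
st()
```

```text
t 11.05 pos [ 0.6485 -0.1376  0.0739] jawang 87.4 tiltfix [-0.002  -0.0072] F [-0.1 -0.2  0.6] op 45.1 q [-0.36  0.42  1.7  -0.    1.02 -1.89]
```

View pics/s4.png

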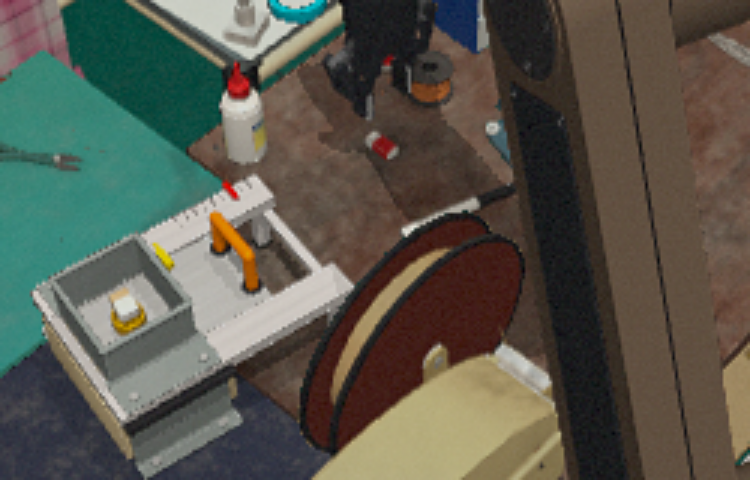

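View pics/t4.png

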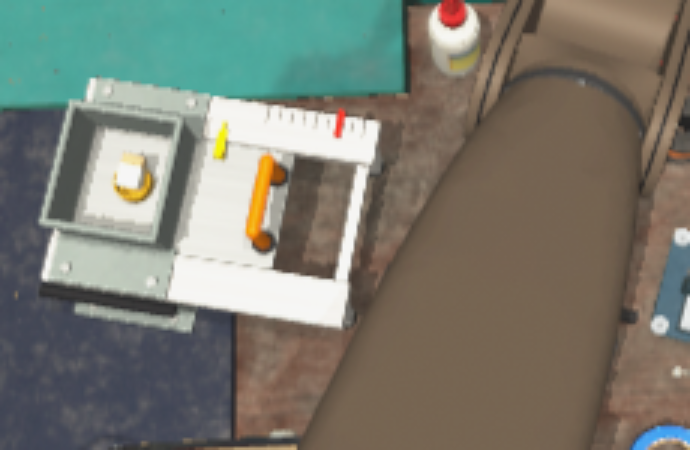

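The foam (123,305 in the scene crop) sits on top of the cap in the hopper, which is acceptable. The gripper is over the eraser.

Request:
move_arm:
  commands:
    - [0,0,0,1,0,0,120]
    - [0,0,0,1,0,-40,120]
    - [0,0,0,1,0,-70,120]
    - [0,0,0,1,0,-70,120]
    - [0,0,0,1,0,-70,255]
    - [0,0,0,1,0,-70,255]
    - [0,0,0,1,0,-70,255]
    - [0,0,0,1,0,-70,255]
    - [0,0,0,1,0,-40,255]
    - [0,0,0,1,0,10,255]
    - [0,0,0,1,0,60,255]
    - [0,0,0,1,0,110,255]

```text
time: 12.25
eef_pos: [0.6493, -0.1376, 0.1868]
tcp_rot: [-0.486, 0.513, 0.49, 0.51]
contact_force: [1.5, -0.8, 0.1]
opening: 0.17
```

Run:
```python
from h import *
st()
```

```text
t 12.25 pos [ 0.6493 -0.1376  0.1868] jawang 87.4 tiltfix [-0.0016 -0.0062] F [ 1.5 -0.8  0.1] op 14.4 q [-0.36  0.3   1.64 -0.    1.21 -1.89]
```

Request:
move_arm:
  commands:
    - [0,-0.005,-0.14,-3,20,45,255]
    - [0,-0.005,-0.14,-8,60,70,255]
    - [0,-0.005,-0.14,-14,100,80,255]
    - [0,-0.005,-0.14,-20,145,80,255]
    - [0,-0.005,-0.14,-26,190,80,255]
    - [0,-0.005,-0.14,-33,235,75,255]
    - [0,-0.005,-0.14,-40,280,65,255]
    - [0,-0.005,-0.14,-46,320,40,255]
    - [0,-0.005,-0.14,-50,350,0,255]
    - [0,-0.005,-0.14,-52,364,-25,255]
    - [0,-0.005,-0.14,-52,364,-25,255]
    - [0,-0.005,-0.14,-52,364,-25,255]

```text
time: 13.45
eef_pos: [0.5976, 0.2263, 0.1626]
tcp_rot: [-0.451, 0.544, 0.452, 0.544]
contact_force: [0.0, 0.4, 0.2]
opening: 0.172
```

Run:
```python
from h import *
st()
```

```text
t 13.45 pos [0.5976 0.2263 0.1626] jawang 79.4 tiltfix [-0.0017 -0.0003] F [0.  0.4 0.2] op 14.6 q [ 0.2   0.27  1.73  0.    1.14 -1.18]
```

Request:
move_arm:
  commands:
    - [0,0,0,0,0,-20,255]
    - [0,0,0,0,0,-40,255]
    - [0,0,0,0,0,-40,255]
    - [0,0,0,0,0,-40,165]
    - [0,0,0,0,0,-40,165]
    - [0,0,0,0,0,-40,165]
    - [0,0,0,0,0,0,165]
    - [0,0,0,0,0,50,165]
    - [0,0,0,0,-45,90,165]
    - [0,0,0,0,-90,90,165]
    - [0,0,0,0,-135,60,165]
    - [0,0,0,0,-135,60,165]

```text
time: 14.65
eef_pos: [0.5967, 0.0873, 0.2215]
tcp_rot: [-0.45, 0.546, 0.451, 0.545]
contact_force: [0.2, 0.9, -0.6]
opening: 0.352
```

Run:
```python
from h import *
for n in('scene','top'):
    d=cam(n);np.savez('pics/'+n+'5.npz',**d)
    if n=='scene':cv2.imwrite('pics/s5.png',cv2.resize(cv2.cvtColor(d['color'],cv2.COLOR_RGB2BGR)[150:310,150:350],None,fx=3.6,fy=3.6))
    else: cv2.imwrite('pics/t5.png',cv2.resize(cv2.cvtColor(d['color'],cv2.COLOR_RGB2BGR)[140:290,100:330],None,fx=3,fy=3))
st()
```

```text
t 14.75 pos [0.5971 0.0901 0.222 ] jawang 79.2 tiltfix [-0.0021 -0.0018] F [0.1 0.6 1.1] op 30.1 q [-0.02  0.14  1.77  0.    1.24 -1.4 ]
```

View pics/s5.png

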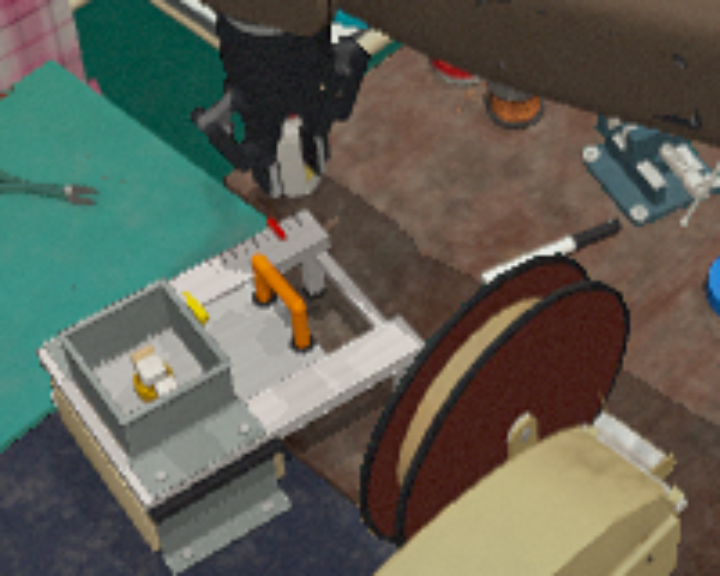

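View pics/t5.png

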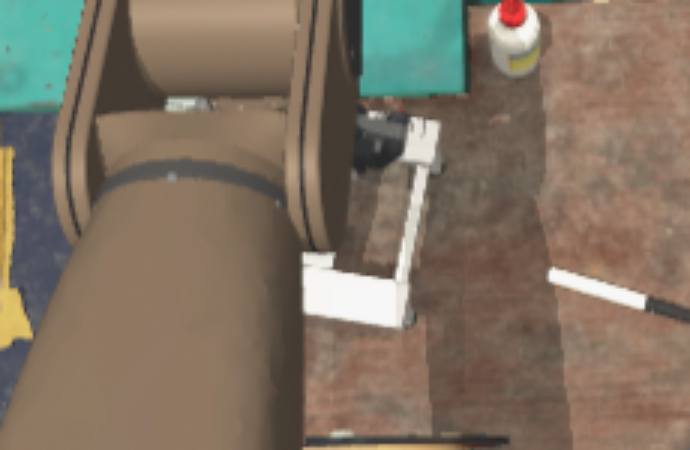

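All three parts appear to be inside the hopper: foam at (150,365), cap at (148,390), and the eraser's white end at (165,382). I'll move over the handle.

Request:
move_arm:
  commands:
    - [0,0,0,0,21,0,120]
    - [0,0,0,0,21,-40,120]
    - [0,0,0,0,21,-67,120]
    - [0,0,0,0,21,-67,120]
    - [0,0,0,0,21,-67,120]
  newtons: 60

```text
time: 15.25
eef_pos: [0.5974, 0.1123, 0.1558]
tcp_rot: [-0.45, 0.544, 0.452, 0.545]
contact_force: [0.5, -0.1, 0.7]
opening: 0.524
```

Run:
```python
from h import *
for n in('scene',):
    d=cam(n);np.savez('pics/'+n+'6.npz',**d)
    cv2.imwrite('pics/s6.png',cv2.resize(cv2.cvtColor(d['color'],cv2.COLOR_RGB2BGR)[150:310,150:350],None,fx=3.6,fy=3.6))
st()
```

```text
t 15.3 pos [0.5983 0.112  0.1572] jawang 79.3 tiltfix [-0.0023  0.0012] F [-0.1  0.8  0.2] op 44.9 q [ 0.02  0.21  1.81  0.    1.12 -1.37]
```

View pics/s6.png

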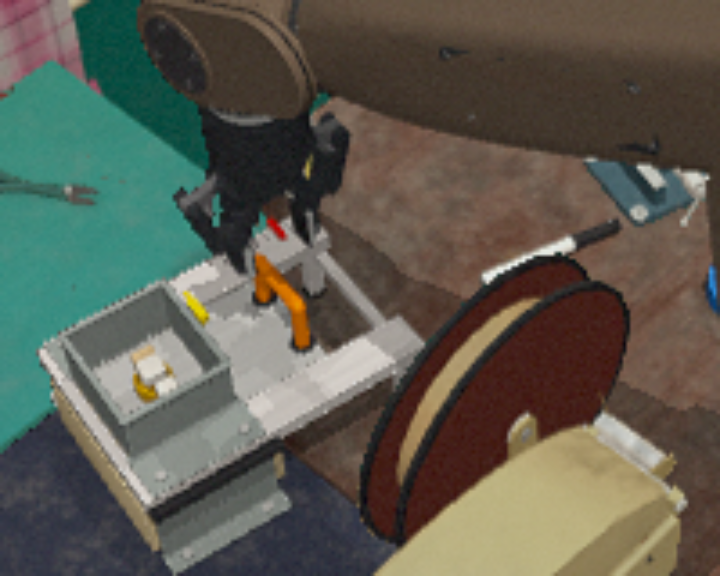

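The fingers straddle the bar, at (240,260) and (310,240). I'll descend and grip.

Request:
move_arm:
  commands:
    - [0,0,0,-1,-1,-25,120]
    - [0,0,0,-1,-1,-45,120]
    - [0,0,0,-1,-1,-53,120]
    - [0,0,0,-1,-1,-53,120]
    - [0,0,0,-1,-1,-53,255]
    - [0,0,0,-1,-1,-53,255]
    - [0,0,0,-1,-1,-53,255]
    - [0,0,0,-1,-1,-53,255]
    - [0,0,0,-1,-1,-53,255]

```text
time: 16.2
eef_pos: [0.5987, 0.1119, 0.1062]
tcp_rot: [-0.451, 0.542, 0.451, 0.547]
contact_force: [-0.2, 4.5, 6.9]
opening: 0.12
```

Run:
```python
from h import *
st()
```

```text
t 16.2 pos [0.5987 0.1119 0.1062] jawang 79.3 tiltfix [-0.0041  0.0051] F [-0.2  4.5  6.9] op 10.2 q [ 0.02  0.27  1.84  0.    1.03 -1.37]
```

Request:
move_arm:
  commands:
    - [0,0,0,-2,-10,0,255]
    - [0,0,0,-4,-22,0,255]
    - [0,0,0,-7,-36,0,255]
    - [0,0,0,-10,-52,0,255]
    - [0,0,0,-13,-68,0,255]
    - [0,0,0,-16,-82,0,255]
    - [0,0,0,-17,-88,0,255]
    - [0,0,0,-17,-88,0,255]
    - [0,0,0,-17,-88,0,255]
    - [0,0,0,-17,-88,0,255]

```text
time: 17.2
eef_pos: [0.5813, 0.0265, 0.1063]
tcp_rot: [-0.449, 0.542, 0.452, 0.548]
contact_force: [1.1, 9.2, 1.6]
opening: 0.116
```

Run:
```python
from h import *
for n in('scene','top'):
    d=cam(n);np.savez('pics/'+n+'7.npz',**d)
    if n=='scene':cv2.imwrite('pics/s7.png',cv2.resize(cv2.cvtColor(d['color'],cv2.COLOR_RGB2BGR)[180:290,150:290],None,fx=5,fy=5,interpolation=2))
    else: cv2.imwrite('pics/t7.png',cv2.resize(cv2.cvtColor(d['color'],cv2.COLOR_RGB2BGR)[150:270,120:270],None,fx=5,fy=5,interpolation=2))
st()
```

```text
t 17.3 pos [0.5814 0.0265 0.1062] jawang 79.2 tiltfix [-0.0094  0.0045] F [-0.   9.8  2.1] op 10.1 q [-0.13  0.22  1.91  0.01  1.02 -1.52]
```

View pics/s7.png

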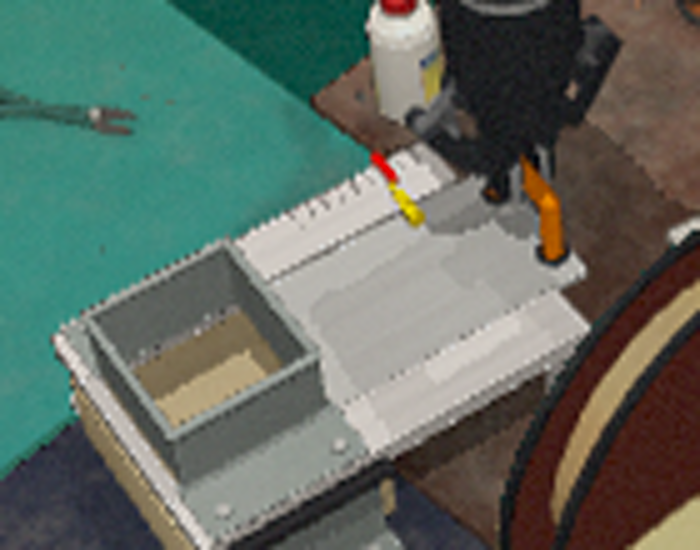

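View pics/t7.png

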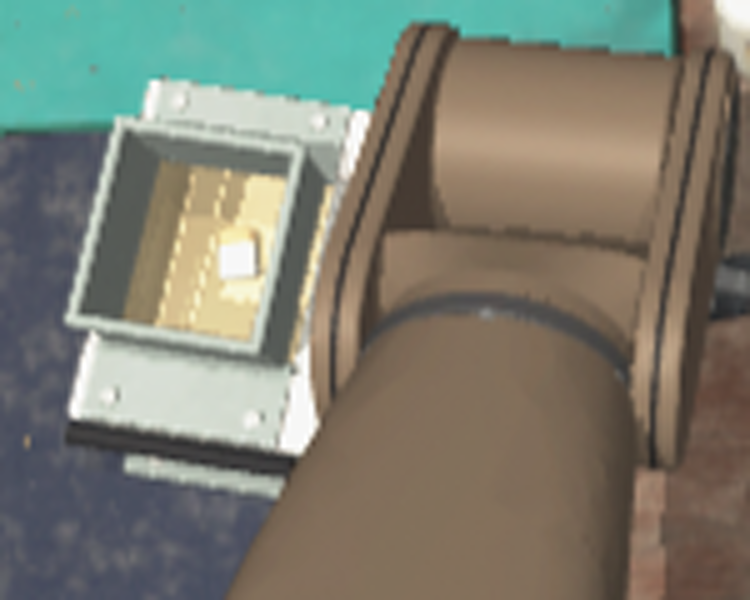

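Run:
```python
from h import *
np.set_printoptions(precision=1,suppress=True)
a=np.radians(79.3);ex=np.array([np.cos(a),np.sin(a)]);ey=np.array([-ex[1],ex[0]]);o=np.array([.6188,.2233])
def hf(P): 
    q=(P[:,:2]-o)*1000; return np.c_[q@ex,q@ey]
for n,f,rois in [('top','0',((225,170,245,190),(185,175,205,200))),('scene','0',((220,205,235,220),(195,225,215,245))),('scene','7',((220,205,235,225),(222,210,240,230)))]:
    d=dict(np.load(f'pics/{n}{f}.npz'));
    for nm,lo,hi,roi in [('mark',(0,140,90),(9,255,255),rois[0]),('ptr',(22,120,110),(36,255,255),rois[1])]:
        a_,c,p=max(blobs(d,lo,hi,roi,3),key=lambda b:b[0]); H=hf(ray(d,p,.085))
        print(n,f,nm,a_,'mean',H.mean(0),'min',H.min(0),'max',H.max(0))
        for y in range(-100,-40,6):
            k=H[(H[:,1]>=y)&(H[:,1]<y+6)]
            if len(k): print('   y',y,'x %.1f..%.1f mean %.1f'%(k[:,0].min(),k[:,0].max(),k[:,0].mean()))
d=dict(np.load('pics/scene7.npz'));print(d['color'][208:226,220:238].tolist()[0][0])
im=cv2.cvtColor(d['color'],cv2.COLOR_RGB2BGR)[195:240,205:260];cv2.imwrite('pics/s7z.png',cv2.resize(im,None,fx=13,fy=13,interpolation=0))
```

```text
top 0 mark 19 mean [-156.7  -78.7] min [-159.  -90.] max [-154.1  -66.9]
   y -94 x -155.2..-155.2 mean -155.2
   y -88 x -159.0..-155.7 mean -157.3
   y -82 x -157.4..-154.1 mean -155.6
   y -76 x -158.3..-155.5 mean -156.9
   y -70 x -158.8..-156.3 mean -157.3
top 0 ptr 36 mean [-64.  -47.1] min [-68.1 -63.7] max [-59.9 -34.8]
   y -64 x -66.1..-62.7 mean -64.2
   y -58 x -67.1..-61.8 mean -64.5
   y -52 x -67.6..-60.3 mean -63.7
   y -46 x -67.2..-61.3 mean -64.3
scene 0 mark 15 mean [-154.1  -82.8] min [-157.5  -94.1] max [-150.8  -70.9]
   y -100 x -154.9..-154.9 mean -154.9
   y -94 x -157.2..-152.8 mean -155.1
   y -88 x -157.5..-150.8 mean -154.2
   y -82 x -155.7..-151.3 mean -153.4
   y -76 x -155.9..-151.5 mean -153.7
scene 0 ptr 26 mean [-60.9 -48.9] min [-64.9 -66.8] max [-56.7 -33.7]
   y -70 x -63.3..-61.1 mean -62.2
   y -64 x -63.7..-59.6 mean -61.6
   y -58 x -64.1..-57.8 mean -61.2
   y -52 x -64.5..-58.2 mean -60.9
   y -46 x -64.9..-56.7 mean -60.9
scene 7 mark 15 mean [-154.1  -82.8] min [-157.5  -94.1] max [-150.8  -70.9]
   y -100 x -154.9..-154.9 mean -154.9
   y -94 x -157.2..-152.8 mean -155.1
   y -88 x -157.5..-150.8 mean -154.2
   y -82 x -155.7..-151.3 mean -153.4
   y -76 x -155.9..-151.5 mean -153.7
scene 7 ptr 24 mean [-149.4  -45.6] min [-153.4  -64.5] max [-144.5  -32.1]
   y -70 x -149.8..-149.8 mean -149.8
   y -64 x -150.0..-150.0 mean -150.0
   y -58 x -152.6..-148.0 mean -150.8
   y -52 x -152.8..-146.2 mean -149.3
   y -46 x -153.1..-144.5 mean -149.1
[47, 132, 119]
```

View pics/s7z.png

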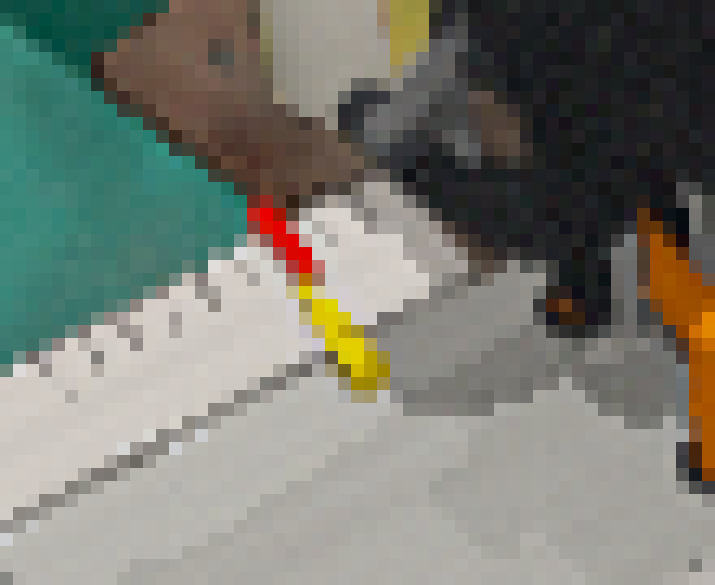

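The pointer is about 1.7 mm short of the mark (scene x −149.5 against edge −151.2; total travel needed is about 90 mm). I'll pull 2 mm more and then check the parts.

Request:
move_arm:
  commands:
    - [0,0,0,0,-1,0,255]
    - [0,0,0,0,-2,0,255]
    - [0,0,0,0,-2,0,255]
    - [0,0,0,0,-2,0,255]
    - [0,0,0,0,-2,0,255]
    - [0,0,0,0,-2,0,255]
    - [0,0,0,0,-2,0,255]
    - [0,0,0,0,-2,0,255]

```text
time: 18.1
eef_pos: [0.5814, 0.0272, 0.1063]
tcp_rot: [-0.448, 0.54, 0.453, 0.55]
contact_force: [0.8, 9.4, 0.8]
opening: 0.118
```

Run:
```python
from h import *
np.set_printoptions(precision=1,suppress=True)
a=np.radians(79.3);ex=np.array([np.cos(a),np.sin(a)]);ey=np.array([-ex[1],ex[0]]);o=np.array([.6188,.2233])
def hf(P): 
    q=(P[:,:2]-o)*1000; return np.c_[q@ex,q@ey]
d=cam('scene');st();t=cam('top')
for nm,lo,hi,roi in [('mark',(0,140,90),(9,255,255),(220,205,235,225)),('ptr',(22,120,110),(36,255,255),(222,210,240,230))]:
    a_,c,p=max(blobs(d,lo,hi,roi,3),key=lambda b:b[0]); print(nm,hf(ray(d,p,.085)).mean(0))
x=cv2.resize(cv2.cvtColor(t['color'],cv2.COLOR_RGB2BGR)[165:230,125:195],None,fx=8,fy=8,interpolation=0);cv2.imwrite('pics/t8.png',x)
x=cv2.resize(cv2.cvtColor(d['color'],cv2.COLOR_RGB2BGR)[220:300,155:225],None,fx=7,fy=7,interpolation=0);cv2.imwrite('pics/s8.png',x)
C=cloud(t)
for nm,lo,hi in [('red',(0,140,60),(9,255,255)),('redhi',(172,140,60),(179,255,255)),('gold',(18,150,60),(32,255,255)),('white',(0,0,200),(179,40,255))]:
    for n,dd,roi in (('top',t,(138,170,190,225)),('scene',d,(170,235,215,285))):
        for a_,c,p in blobs(dd,lo,hi,roi,3): print(n,nm,a_,c,cloud(dd)[p[:,1],p[:,0]].mean(0)*1000)
```

```text
t 18.15 pos [0.6 0.  0.1] jawang 79.1 tiltfix [-0.  0.] F [0.7 9.  1.2] op 9.8 q [-0.1  0.2  1.9  0.   1.  -1.5]
mark [-154.1  -82.8]
ptr [-148.6  -47.3]
top white 454 [167.3 183.9] [658.3 208.4 106.4]
top white 51 [167.  201.7] [638.8 236.1  13.7]
top white 105 [148.4 222.3] [570.3 258.5  85.1]
top white 20 [180.7 221.5] [545.8 153.2 194. ]
scene white 13 [185.8 282.1] [576.1 289.9  81.1]
```

View pics/t8.png

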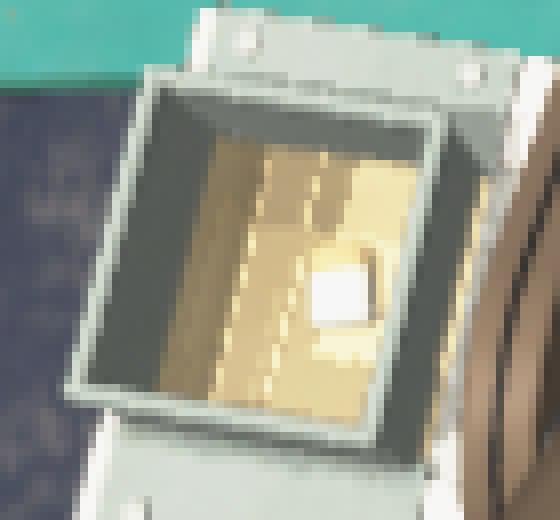

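View pics/s8.png

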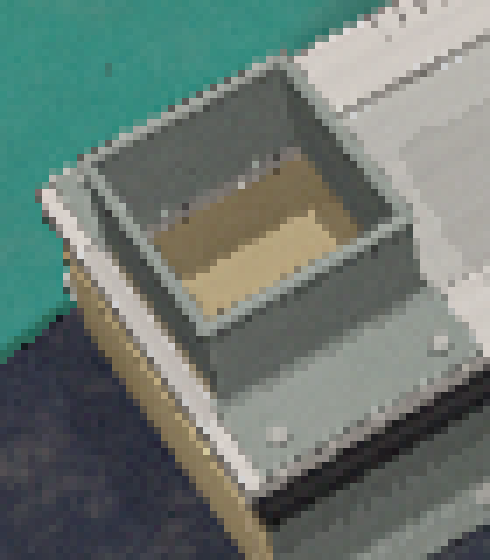

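The foam lies on the carton floor, but the cap and eraser are hidden under the hopper's front wall. The arm also gives about 3 mm under the spring load. I'll briefly overpull to about 115 mm, inside the 120 mm stop, to look through the wider gap. Then I'll come back to the mark.

Request:
move_arm:
  commands:
    - [0,0,0,-2,-8,0,255]
    - [0,0,0,-3,-16,0,255]
    - [0,0,0,-5,-24,0,255]
    - [0,0,0,-5,-29,0,255]
    - [0,0,0,-5,-29,0,255]
    - [0,0,0,-5,-29,0,255]

```text
time: 18.8
eef_pos: [0.5762, 0.0012, 0.1062]
tcp_rot: [-0.445, 0.539, 0.455, 0.551]
contact_force: [1.0, 10.7, 1.3]
opening: 0.116
```

Run:
```python
from h import *
t=cam('top');d=cam('scene');st()
x=cv2.resize(cv2.cvtColor(t['color'],cv2.COLOR_RGB2BGR)[165:235,125:215],None,fx=8,fy=8,interpolation=0);cv2.imwrite('pics/t9.png',x)
x=cv2.resize(cv2.cvtColor(d['color'],cv2.COLOR_RGB2BGR)[190:300,155:265],None,fx=5,fy=5,interpolation=0);cv2.imwrite('pics/s9.png',x)
```

```text
t 18.9 pos [0.5762 0.0013 0.1062] jawang 79.0 tiltfix [-0.0209  0.0049] F [ 0.9 10.8  1.9] op 9.9 q [-0.18  0.2   1.92  0.03  1.02 -1.58]
```

View pics/t9.png

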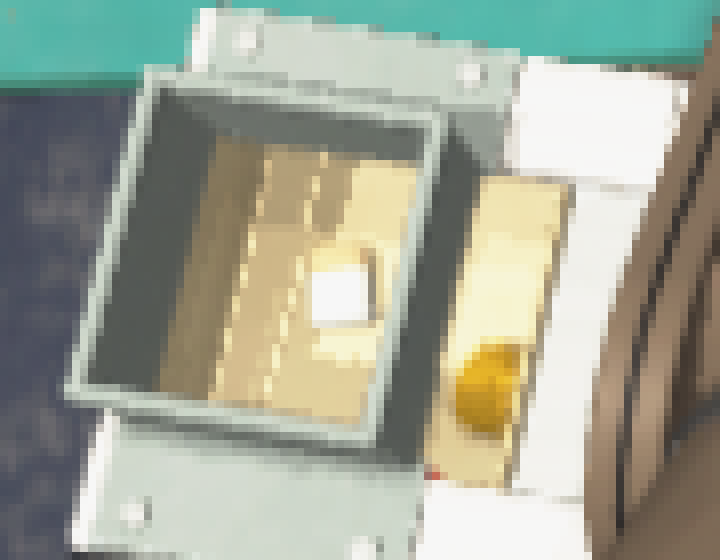

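View pics/s9.png

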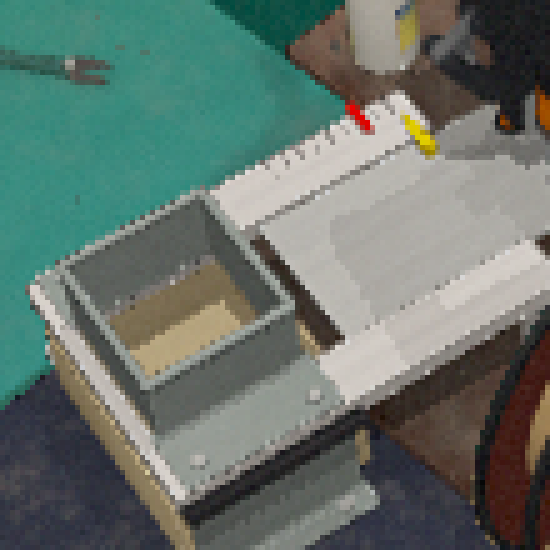

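Run:
```python
from h import *
np.set_printoptions(precision=4,suppress=True)
a=np.radians(79.3);ex=np.array([np.cos(a),np.sin(a)]);ey=np.array([-ex[1],ex[0]]);o=np.array([.6188,.2233])
t=cam('top');C=cloud(t)
for v in range(221,227):
    print([(int(u),t['color'][v,u].tolist(),round(float(C[v,u,2]),3)) for u in range(177,182)])
for uv in [(179,224),(186,213)]:
  for z in (.011,.03,.05):
    P=ray(t,uv,z)[0]; print(uv,z,P,((P[:2]-o)@ex).round(3),((P[:2]-o)@ey).round(3))
```

```text
[(177, [120, 115, 98], 0.083), (178, [206, 184, 138], 0.002), (179, [225, 206, 154], -0.001), (180, [225, 206, 154], 0.003), (181, [225, 207, 155], 0.002)]
[(177, [129, 130, 116], 0.084), (178, [198, 183, 147], 0.085), (179, [225, 207, 156], -0.001), (180, [225, 208, 157], 0.004), (181, [225, 207, 157], 0.003)]
[(177, [170, 177, 165], 0.089), (178, [172, 150, 131], 0.084), (179, [213, 174, 135], 0.002), (180, [226, 210, 158], 0.002), (181, [226, 209, 158], 0.001)]
[(177, [193, 201, 188], 0.087), (178, [155, 112, 105], 0.082), (179, [197, 108, 88], 0.009), (180, [212, 176, 135], 0.001), (181, [226, 210, 158], 0.001)]
[(177, [198, 206, 194], 0.087), (178, [221, 214, 202], 0.084), (179, [244, 240, 234], 0.083), (180, [242, 239, 232], 0.08), (181, [237, 230, 208], 0.083)]
[(177, [208, 215, 202], 0.089), (178, [235, 232, 224], 0.083), (179, [247, 247, 245], 0.083), (180, [247, 246, 245], 0.079), (181, [246, 245, 241], 0.081)]
(179, 224) 0.011 [0.5786 0.2045 0.011 ] -0.026 0.036
(179, 224) 0.03 [0.5746 0.1995 0.03  ] -0.032 0.039
(179, 224) 0.05 [0.5705 0.1942 0.05  ] -0.038 0.042
(186, 213) 0.011 [0.6071 0.1867 0.011 ] -0.038 0.005
(186, 213) 0.03 [0.6026 0.182  0.03  ] -0.044 0.008
(186, 213) 0.05 [0.5979 0.1771 0.05  ] -0.049 0.012
```

The cap (490,385) is on the carton floor, and the red eraser edge is in the carton at z≈9 mm, hopper (−26, +36). Now I'll return to the mark.

Request:
move_arm:
  commands:
    - [0,0,0,1,7,0,255]
    - [0,0,0,3,14,0,255]
    - [0,0,0,4,20,0,255]
    - [0,0,0,4,20,0,255]
    - [0,0,0,4,20,0,255]
    - [0,0,0,4,20,0,255]
    - [0,0,0,4,20,0,255]
    - [0,0,0,4,20,0,255]

```text
time: 19.75
eef_pos: [0.5808, 0.024, 0.1063]
tcp_rot: [-0.444, 0.538, 0.455, 0.553]
contact_force: [2.7, 9.0, -0.5]
opening: 0.114
```

```bash
cat > chk.py <<'E'
from h import *
np.set_printoptions(precision=1,suppress=True)
a=np.radians(79.3);ex=np.array([np.cos(a),np.sin(a)]);ey=np.array([-ex[1],ex[0]]);o=np.array([.6188,.2233])
def hf(P): 
    q=(P[:,:2]-o)*1000; return np.c_[q@ex,q@ey]
d=cam('scene');s=readout.get_state();print(s['eef_pos']*1000,s['contact_force'])
for nm,lo,hi,roi in [('mark',(0,140,90),(9,255,255),(220,205,235,225)),('ptr',(22,120,110),(36,255,255),(222,210,245,230))]:
    a_,c,p=max(blobs(d,lo,hi,roi,3),key=lambda b:b[0]); print(nm,hf(ray(d,p,.085)).mean(0))
cv2.imwrite('pics/s10.png',cv2.resize(cv2.cvtColor(d['color'],cv2.COLOR_RGB2BGR)[195:240,205:260],None,fx=10,fy=10,interpolation=0))
E
python3 chk.py
```

```text
[580.8  24.  106.3] [ 3.   9.6 -0.3]
mark [-154.1  -82.8]
ptr [-151.8  -46.5]
```

View pics/s10.png

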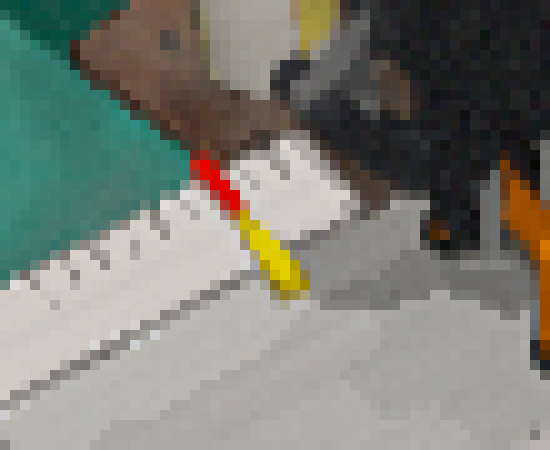

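The pointer tip (240,215) meets the red mark, about 0.6 mm past its edge. The arm is still and the handle pull is about 10 N. Next I'll check the carton and the other objects, then hand in.

Run:
```python
from h import *
a=np.load('pics/scene0.npz')['color'].astype(int);s=cam('scene')['color'].astype(int)
print('carton side diff',np.abs(a-s)[265:300,160:190].mean())   # carton visible side
t0=dict(np.load('pics/top0.npz'));t=cam('top')
for nm,lo,hi,roi in [('tape',(100,120,80),(120,255,255),(320,270,370,320)),('scrdrv',(22,150,120),(35,255,255),(385,225,455,265)),('pen',(0,0,190),(179,60,255),(278,225,320,250))]:
    for d in (t0,t):
        b=blobs(d,lo,hi,roi); print(nm,[(int(x[0]),x[1].round(1)) for x in b][:3])
st()
ctrl.sign_off()
```

```text
carton side diff 6.12063492063492
tape [(322, array([342.4, 296.4]))]
tape [(302, array([342.5, 296.1]))]
scrdrv [(262, array([408.9, 249.3]))]
scrdrv [(267, array([408.9, 249.3]))]
pen [(162, array([298.6, 235.7]))]
pen [(159, array([299.4, 235.8]))]
t 19.9 pos [0.5808 0.024  0.1063] jawang 79.0 tiltfix [-0.0259  0.0071] F [ 2.8  9.9 -0.4] op 9.9 q [-0.14  0.21  1.91  0.03  1.02 -1.54]
the job is handed in; nothing more can be done
```

I loaded the cap, foam block and eraser into the shut hopper, then pulled the handle until the parts dropped into the carton. I handed the job in at 19.9 s with the handle still gripped.

**Last checks:**
- **Pointer:** it was about 0.6 mm past the mark's edge in the scene camera. The outside force on the tool was about 10 N, which matches the spring pull.
- **Parts in the carton:** I saw the foam and cap on the carton floor. Of the eraser I saw only a red edge, about 9 mm high and inside the carton. These views were taken before I returned to the mark.
- **Things to leave alone:** the tape roll, marker pen and screwdriver moved by no more than a pixel (about 2 mm).
- **Carton:** I checked it only roughly. Its visible side looked nearly unchanged from the start (mean difference about 6 of 255 grey levels), and I did not measure its position.

**What disagreed:**
- The first pull stopped about 2 mm short, and the small correction after it did not move the gate, because the arm gives about 3 mm under the spring load.
- I then pulled about 25 mm past the mark, within the gate's travel, to see the hidden parts, and came back to the mark.
- My two estimates of the travel to the mark were 89.6 and 90.2 mm, right at the lower end of the stated 90–106 mm.

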